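# Clamp a pipe stub in the lever-action pipe vice

### The arm

A 7-joint arm with a two-finger parallel gripper is mounted at the origin on a cart in front of the work surface, level with it; the furniture and walls round the work are solid. World frame = base frame: x ahead of the robot, y to its left, z up, the work surface at z = 0. Lengths are in mm, angles in rad, forces in N, time in s.
With the tool pointing down it reaches from about 350 to 900 mm from the base axis. Payload 8.1 kg.
Tool frame: the origin (TCP) lies at the very end of the fingers, on their centre line; the grasp point (between the pads) lies 19 mm behind it; z points along the fingers, y is the line along which they close (so a half turn about z gives the same grasp; the last joint's range is limited). The gripper opens to 85 mm and grips with 20 to 120 N. Pads are 22 mm wide; open, the fingers measure 114 mm over their backs; the gripper's body (76 mm by 85 mm) begins 54 mm behind the grasp point. The pads swing forward as they close: fully open they stand 13 mm farther back than shut.
Start: joints at [-1.239, 0.434, 0.025, 1.573, -0.012, 1.134, -0.075], TCP at [263.296, 566.848, 231.323] pointing down, gripper open.
Joint ranges: [-2.62, 2.62], [-0.44, 2.09], [-1.27, 1.32], [0.08, 2.57], [-1.32, 4.46], [0.12, 2], [-2.74, 2.74]. Speed limits (rad/s): [2.22, 2.22, 3.01, 3.01, 3.14, 3.14, 3.14].

### API

Orientations are given as a unit quaternion [w, x, y, z].
In Python, from cell import robot gives the robot as it stands.
- The arm moves only by the tool send_rows, never from a script. Its argument "commands" is a list of rows, each a list of 3 entries, a list of its own where there are three numbers: the shift along the tool's x, y, z in fractions of the full range, 1 being 1 m, then the turn, a rotation vector about the tool's x, y, z in fractions of the full range, 1 being 90 degrees, then the opening, from 0 (shut) to 1 (fully open). In form: [[[x, y, z], [ax, ay, az], jaw], ...]. A call has 1 to 20 rows; each row is the pose to reach, as a shift and turn from the pose commanded when the call began, along the tool's axes at that moment; what a row does not reach only later rows make up. A row lasts 1/8 s, in which the tool goes at most 62.5 mm and 10.7 degrees, less where a joint would pass 70% of its speed; a pose out of reach is approached as far as the arm can. A shift or turn number past 1, either way, is cut back to 1. A call with a gripper value outside its range is refused whole. The fingers move at their own pace and stop on an object; "squeeze" is the grip in N (left out, the last holds). Time passes only in rows, so rows that repeat a pose let the fingers close. It gives the time, the measured TCP pose, the force, the opening and the grip force at its end, in the units of the state.
- robot.get_state(): the state, without advancing time (a new reading comes with each control period).
- robot.get_image(name): name is "scene" or "side" or "wrist"; returns a dict with "frame" (384x512x3 uint8, red, green, blue), "mtx" (3x3 intrinsics, pixels), "R" (3x3) and "t" (3): a world point X has camera coordinates R X + t; the wrist camera has in their place "mount" (4x4, takes a point from camera to tool coordinates, whose origin is the TCP and whose axes are the flange's). Camera axes: x right, y down, z forward; pixel columns grow to the right and rows downward; lengths in mm; the calibration is good to about 2 mm. A picture is of the moment at which its call begins: read the wrist's pose just before it. There is no depth.
- robot.sign_off(): hands the job in; it is judged then, once.
The state is a dict: "time_s": time; "qpos": joint angles; "joint_velocities": joint speeds; "joint_torque": joint torques, N m; "eef_pos": TCP position; "tcp_rot": TCP orientation; "ft_force": force on the tool from outside, world axes, zero at the start; "torque": the same for the moment, N m; "gripper_width": finger opening in mm; "gripper_force": force on a finger pad.
Only numpy, scipy, OpenCV 4.12 (cv2) and the standard library are available. Lean on these libraries where they do the work, as an engineer would, in place of code of your own. Each camera call takes 0.05 s, during which the arm holds its last target. There are 200 camera calls.

### The job

Stand the loose pipe stub upright on the steel wear plate of the dark blue pipe vice, between the sliding jaw and the V, let go of it, and then clamp it firmly into the V by working the sprung feed lever: push the red grip right to the front stop, let it spring fully back, and repeat until the jaw bites and the lever goes stiff before its stop. Close the jaw with the lever only, do not force the lever once it is stiff or on its stop, and leave the lever fully home with the stub held tight and the other things on the bench where they are.

Things in the scene. Friction and masses are not known exactly. Their poses are not given: they have to be found in the camera images.
- pipe_vice: Vice bolted to the bench: dark blue base plate 124 (x) by 290 (y) by 12 mm. Origin under its centre; y is the closing direction, from the lever end to the V; x points across, away from the red grip. Offsets below are (x, y, z) in this frame, in mm. V anvil at the +y end: 90 degree V open to -y, apex y = 120, mouth y = 94, 84 wide, top z = 50. Bar guides reach z = 56.
- v_seat (a point): Point on the steel wear plate where the stub's axis stands when it is home in the V: (0, 86, 20) of the vice. Wear plate: top at z = 20, x -30 to 30, y 21 to 95. For loading stand the stub 4 to 10 mm short of this point (towards -y); the jaw pushes it the rest of the way.
- jaw: Sliding jaw on a toothed bar along the vice's y. Its frame is the vice's frame shifted along y: by -7 to 25 mm at the start (varies), 56 mm at most. A friction brake of 16 N holds the bar wherever the lever leaves it, so a clamping force of up to about 12 N stays when the lever is let go.
- pad_face (a point): Centre of the jaw's face, (0, 20, 35) of the jaw's frame while unloaded: a sprung steel pressure pad 54 mm wide, z = 22 to 49, which gives 3.5 mm (6 N per mm) before it is solid. It meets a stub that is home in the V when it is at about y = 62 to 64 of the vice.
- feed_lever (a joint): Swing of the feed lever, rad: 0 = home on the rear stop, where its return spring holds it; 0.66 = on the rigid front stop. It turns level and moves the grip mainly along the vice's +y. At the grip it needs about 3 to 4 N against the spring, 7 to 10 N while the bar moves and 14 to 20 N when the jaw has bitten firmly. If the jaw bites, it goes stiff before 0.66.
- lever_pivot (a point): Axis of the feed lever, vertical, at (27, -70) of the vice. A sprung pawl on the lever, 27 mm from here, pushes the bar by its teeth (pitch 14 mm) and slips back over them on the return. A full swing gives about one tooth (the first one 3 to 17 mm); a swing that ends well short of the stop (below 85 percent) gains nothing. Two to four swings are needed in all.
- lever_grip (a point): Centre of the lever's upright red plastic grip, 20 mm in diameter, z = 67 to 122 mm above the bench (point at 98), 115 mm from the pivot. At home it is at (-82, -107) of the vice, half way at (-88, -70), on the front stop at (-82, -33). Push it from its -y side, free there for 60 mm. The lever's flat arm is at z = 58 to 67 mm.
- pipe_stub: Steel pipe offcut standing on end on the bench to the right of the vice, 48 mm outside diameter, 60 mm high, about 0.2 kg. Origin at the centre of its lower end, z along the pipe. Grip it across its outside near the top, so that the fingertips stay above the V (50 mm above the bench) when it stands on the wear plate.
- rod_can: Grey tin, 84 mm in diameter, 190 mm high with filler rods in it, behind the vice; bystander. Origin under its centre.
- nozzle: Copper-coloured gas nozzle standing upright, 25 mm in diameter, 66 mm high, at the left front; bystander. Origin under its centre.
- nut_big: Plain steel hexagon nut lying flat, 30 by 34 mm, 15 mm high, at the front; bystander. Origin under its centre.
- bolt_big: Steel hexagon bolt lying down, 68 mm long, at the front; bystander. Origin under its centre.
Not all that is in view belongs to the job. Of the things shaped like the pipe_stub, the steel one is meant.

How it is judged:
By the outcome, as a careful person would: the job done as asked, in the order asked, and still so for the second after the job is handed in, with the robot touching nothing.
It also fails if it takes over 51 s, if anything falls off the work surface, if the arm or the gripper's body presses on something with over 40 N, if the wrist force passes 120 N, or if a joint passes its speed limit or range.

## Working session

There is one attempt and no reset: what is moved stays moved. The work goes in short steps, Python scripts to look and compute and a tool call to move; the robot and the scene stay as the last step left them, time stands still between calls to the robot, and variables do not carry over. Pictures are saved under pics/ and viewed, at most 10 in all, crops included, and the job is handed in when it is done.

Besides the shell and the picture viewer there is one more tool, called after "Call:" as a command line: name --argument value ..., lists and objects as JSON in quotes. send_rows: Moves the arm, as the interface text tells. Its arguments: {"type":"object","properties":{"commands":{"type":"array"},"squeeze":{"type":"number"}},"required":["commands"]}

```bash
mkdir -p pics; ls; python3 - <<'E'
from cell import robot
import cv2, pickle, numpy as np
s=robot.get_state(); print(s)
d={}
for n in ("scene","side","wrist"):
    im=robot.get_image(n); d[n]=im
    print(n,{k:np.round(v,3).tolist() for k,v in im.items() if k!='frame'})
d['state']=s
pickle.dump(d,open('d0.pkl','wb'))
a=cv2.cvtColor(np.hstack([d['scene']['frame'],d['side']['frame']]),cv2.COLOR_RGB2BGR)
for n in ("scene","side"): cv2.imwrite(f'pics/{n}0.png',cv2.resize(cv2.cvtColor(d[n]['frame'],cv2.COLOR_RGB2BGR),(800,600),interpolation=cv2.INTER_CUBIC))
E
```

```text
pics
{'time_s': 0.0, 'qpos': array([-1.2386184 ,  0.43524039,  0.02501286,  1.57409489, -0.01161022,
        1.13399867, -0.07508769]), 'joint_velocities': array([-0.0009322 ,  0.00067057,  0.00138737, -0.00048671,  0.00041905,
        0.0008217 , -0.00239024]), 'joint_torque': array([ 4.47010198e-04, -6.70467353e+01,  1.02467380e+00, -3.16214991e+01,
        1.52062287e-02,  1.24951117e-02, -1.88846366e-05]), 'eef_pos': array([263.11270357, 566.3626249 , 230.51646995]), 'tcp_rot': array([-9.68688603e-05,  2.15728548e-01,  9.76453049e-01, -7.92081179e-04]), 'ft_force': array([-0.4357622 , -0.09024916, -0.74395907]), 'torque': array([-0.04823122,  0.01918574,  0.04668497]), 'gripper_force': 0.0, 'gripper_width': 85.28006263568408}
scene {'mtx': [[477.901, 0.0, 244.914], [0.0, 477.901, 190.344], [0.0, 0.0, 1.0]], 'R': [[0.794, -0.608, 0.01], [-0.412, -0.55, -0.727], [0.447, 0.573, -0.687]], 't': [-418.484, 328.251, 1312.862]}
side {'mtx': [[475.077, 0.0, 260.156], [0.0, 475.077, 192.602], [0.0, 0.0, 1.0]], 'R': [[0.928, -0.372, -0.004], [-0.174, -0.425, -0.888], [0.329, 0.825, -0.459]], 't': [-519.409, 234.009, 1071.793]}
wrist {'mtx': [[276.532, 0.0, 253.153], [0.0, 276.532, 194.232], [0.0, 0.0, 1.0]], 'mount': [[-0.001, -0.953, -0.304, 76.849], [1.0, -0.0, -0.001, -0.395], [0.001, -0.304, 0.953, -142.429], [0.0, 0.0, 0.0, 1.0]]}
```

View pics/scene0.png

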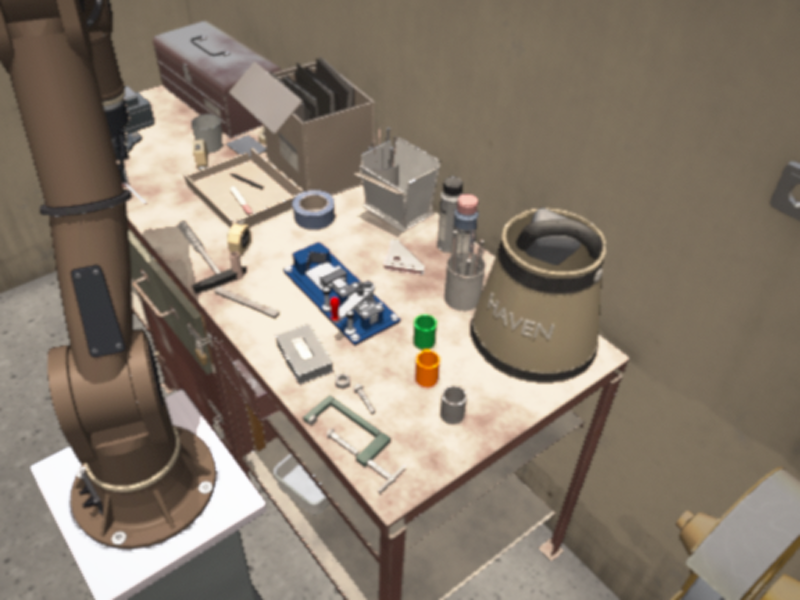

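View pics/side0.png

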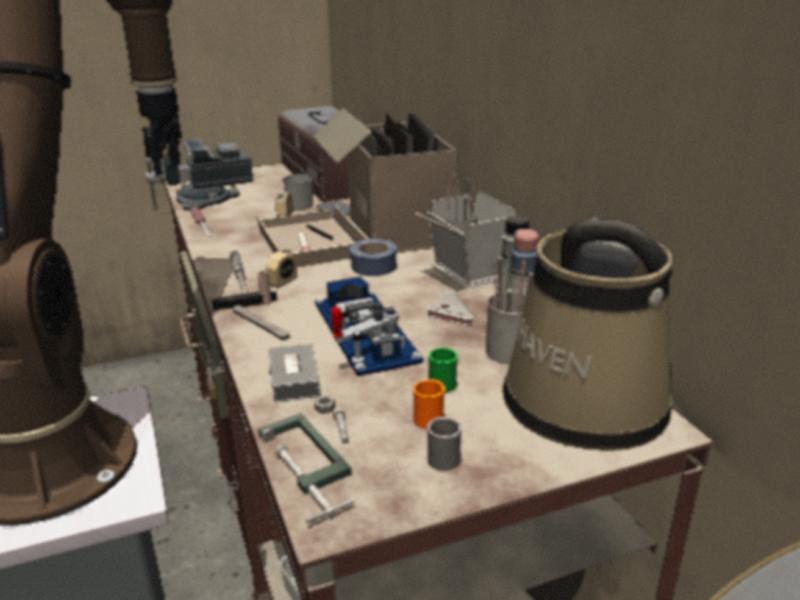

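The scene shows the vice at about (340,290) of 800x600 with the red grip at (335,308), its V at the far left end, and the steel stub at (453,404). The side view has the stub at (444,443) and the grip at (337,320). I'll get rough positions from these, then look with the wrist camera.

```bash
cat > h.py <<'E'
import numpy as np, cv2, pickle
from scipy.spatial.transform import Rotation as Ro
from cell import robot
def wpose(im,s):
    """camera R,t (world->cam) for wrist image"""
    q=s['tcp_rot']; T=np.eye(4); T[:3,:3]=Ro.from_quat([q[1],q[2],q[3],q[0]]).as_matrix(); T[:3,3]=s['eef_pos']
    W=np.linalg.inv(T@im['mount']); return W[:3,:3],W[:3,3]
def ray(K,R,t,uv):
    d=R.T@np.linalg.inv(K)@np.array([uv[0],uv[1],1.]); return -R.T@t,d/np.linalg.norm(d)
def onz(K,R,t,uv,z):
    o,d=ray(K,R,t,uv); return o+d*(z-o[2])/d[2]
def proj(K,R,t,X):
    c=K@(R@np.asarray(X,float)+t); return c[:2]/c[2]
def tri(rays):
    A=np.zeros((3,3));b=np.zeros(3)
    for o,d in rays:
        P=np.eye(3)-np.outer(d,d);A+=P;b+=P@o
    x=np.linalg.solve(A,b); return x,[np.linalg.norm((np.eye(3)-np.outer(d,d))@(x-o)) for o,d in rays]
E
python3 - <<'E'
from h import *
d=pickle.load(open('d0.pkl','rb'))
rr=[];
for n in('scene','side'):
    im=d[n];f=im['frame'];h=cv2.cvtColor(f,cv2.COLOR_RGB2HSV)
    K,R,t=im['mtx'],im['R'],im['t']
    m=(((h[...,0]<6)|(h[...,0]>174))&(h[...,1]>190)&(h[...,2]>90)).astype(np.uint8)
    c,l,st,ce=cv2.connectedComponentsWithStats(m)
    i=1+np.argmax(st[1:,4]); print(n,st[i],ce[i]); rr.append(ray(K,R,t,ce[i]))
    m=((h[...,0]>100)&(h[...,0]<125)&(h[...,1]>150)&(h[...,2]>40)).astype(np.uint8)
    m=cv2.morphologyEx(m,cv2.MORPH_CLOSE,np.ones((5,5)))
    c,l,st,ce=cv2.connectedComponentsWithStats(m); i=1+np.argmax(st[1:,4]); print(st[i],ce[i],onz(K,R,t,ce[i],12))
    cs=max(cv2.findContours((l==i).astype(np.uint8),0,1)[0],key=cv2.contourArea)[:,0]
    P=np.array([onz(K,R,t,p,12)[:2] for p in cs]).astype(np.float32)
    print(cv2.minAreaRect(P))
    print('stub approx',onz(K,R,t,{'scene':(453*.64,392*.64),'side':(444*.64,427*.64)}[n],60))
print('grip',tri(rr))
E
```

```text
scene [212 191   5  14  50] [214.   196.34]
[185 156  32  40 387] [197.95348837 174.82170543] [532.44180254 283.05834559  12.        ]
((549.3125, 272.09393310546875), (183.23793029785156, 115.14851379394531), 86.38575744628906)
stub approx [ 535.29664017 -204.15308853   60.        ]
side [212 196   6  14  58] [214.77586207 202.48275862]
[229 215  40  24 416] [245.93990385 227.57932692] [547.41273728  74.39504833  12.        ]
((558.2898559570312, 79.46058654785156), (121.95622253417969, 104.37154388427734), 68.5062484741211)
stub approx [ 532.15787027 -211.05725082   60.        ]
grip (array([462.79849741,  75.9464479 , 106.8857532 ]), [np.float64(0.5355937412361116), np.float64(0.535593741235888)])
```

Units first: turns go in shares of 90 degrees. So 65 degrees is 0.7222.

Call:
send_rows --commands '[[[0, 0, -0.06], [0, 0, 0], 1], [[-0.417, -0.265, -0.12], [0, 0, 0.7222], 1], [[-0.417, -0.265, -0.12], [0, 0, 0.7222], 1], [[-0.417, -0.265, -0.12], [0, 0, 0.7222], 1], [[-0.417, -0.265, -0.12], [0, 0, 0.7222], 1], [[-0.417, -0.265, -0.12], [0, 0, 0.7222], 1], [[-0.417, -0.265, -0.12], [0, 0, 0.7222], 1], [[-0.417, -0.265, -0.12], [0, 0, 0.7222], 1], [[-0.417, -0.265, -0.12], [0, 0, 0.7222], 1], [[-0.417, -0.265, -0.12], [0, 0, 0.7222], 1], [[-0.417, -0.265, -0.12], [0, 0, 0.7222], 1], [[-0.417, -0.265, -0.12], [0, 0, 0.7222], 1], [[-0.417, -0.265, -0.12], [0, 0, 0.7222], 1], [[-0.417, -0.265, -0.12], [0, 0, 0.7222], 1]]'

```text
time_s: 1.9
eef_pos: [529.5, 151.5, 351.3]
tcp_rot: [-0.0, 0.706, 0.708, -0.0]
ft_force: [-0.5, -0.8, -0.1]
gripper_width: 85.2
gripper_force: 0.0
```

```bash
python3 - <<'E'
from h import *
s=robot.get_state(); im=robot.get_image('wrist'); pickle.dump((s,im),open('w1.pkl','wb'))
print(s['time_s'],s['eef_pos'],s['tcp_rot'])
cv2.imwrite('pics/w1.png',cv2.resize(cv2.cvtColor(im['frame'],cv2.COLOR_RGB2BGR),(800,600),interpolation=cv2.INTER_CUBIC))
E
```

```text
1.9 [529.53700713 151.48838259 351.25911389] [-6.68181359e-05  7.06144332e-01  7.08067918e-01 -2.48380964e-05]
```

View pics/w1.png

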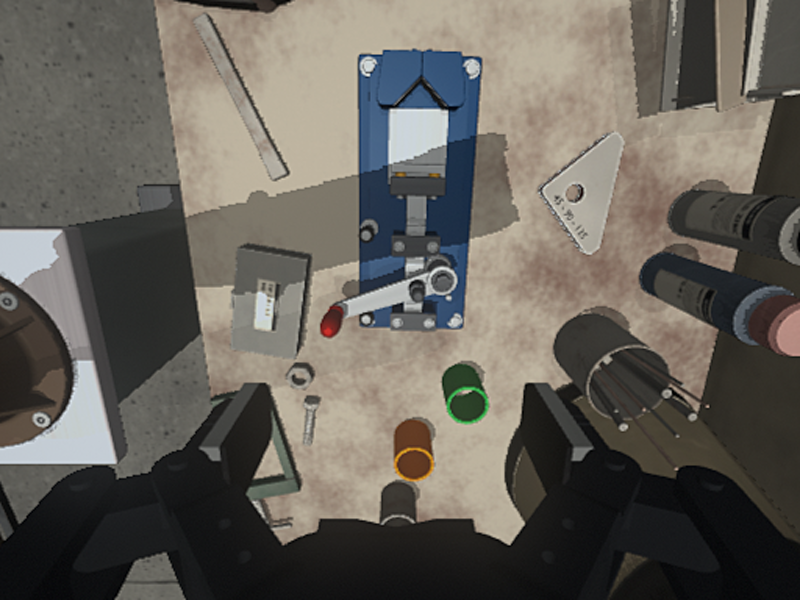

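The wrist view shows the whole vice: plate corners at about (360,55), (480,57), (465,328) and (359,327). The apex is at (422,80), the grip top at (330,325), the pad face near row 176, and the steel stub at (399,500), partly hidden by the gripper.

```bash
python3 - <<'E'
from h import *
s,im=pickle.load(open('w1.pkl','rb'));K=im['mtx'];R,t=wpose(im,s);f=im['frame'];h=cv2.cvtColor(f,cv2.COLOR_RGB2HSV)
m=((h[...,0]>98)&(h[...,0]<125)&(h[...,1]>120)&(h[...,2]>25)).astype(np.uint8)
m[:, :210]=0; m[:,320:]=0
m=cv2.morphologyEx(m,cv2.MORPH_CLOSE,np.ones((9,9)))
c,l,st,ce=cv2.connectedComponentsWithStats(m); i=1+np.argmax(st[1:,4]); print(st[i])
m=(l==i)
# left/right edges by rows at z=12
Lp=[];Rp=[]
for v in range(60,195,3):
    xs=np.where(m[v])[0]
    if len(xs)<30: continue
    Lp.append(onz(K,R,t,(xs[0]-.5,v),12)[:2]);Rp.append(onz(K,R,t,(xs[-1]+.5,v),12)[:2])
for n,P in (('L',Lp),('R',Rp)):
    vx,vy,x0,y0=cv2.fitLine(np.array(P,np.float32),cv2.DIST_HUBER,0,.01,.01).ravel()
    if vy<0: vx,vy=-vx,-vy
    print(n,'yaw',np.degrees(np.arctan2(-vx,vy)),'x at y=170',x0+(170-y0)*vx/vy)
bot=[];
for u in range(238,288,4):
    ys=np.where(m[:,u])[0]
    bot.append(onz(K,R,t,(u,ys[-1]+.5),12)[:2])
print('bottom',np.round(bot,1).tolist())
k=.64
for n,p,z in [('TL',(360,55),12),('TR',(480,57),12),('BR',(465,328),12),('BL',(359,327),12),('apex top',(422,80),50),('wearTL',(390,109),20),('wearTR',(448,110),20),('pad top L',(390,177),49),('pad top R',(445,177),49),('pivot',(443,279),75),('stub top',(397,520),60)]:
    print(n,onz(K,R,t,(p[0]*k,p[1]*k),z).round(1))
r=(((h[...,0]<6)|(h[...,0]>174))&(h[...,1]>170)&(h[...,2]>60)).astype(np.uint8)
c,l,st,ce=cv2.connectedComponentsWithStats(r[:230]); i=1+np.argmax(st[1:,4]); print(st[i],ce[i],'grip ctr',onz(K,R,t,ce[i],95))
E
```

```text
[ 230   32   78  178 7492]
L yaw -1.3698124 x at y=170 489.2879
R yaw -1.1377498 x at y=170 610.64325
bottom [[503.0, 107.7], [510.2, 107.7], [517.4, 107.7], [524.5, 102.2], [531.7, 104.0], [538.8, 115.1], [543.9, 285.2], [550.3, 285.2], [556.7, 285.2], [568.4, 75.9], [575.7, 75.9], [584.0, 46.6], [591.5, 44.7]]
TL [494.6 332.2  12. ]
TR [613.3 330.7  12. ]
BR [613.1  43.9  12. ]
BL [486.8  44.9  12. ]
apex top [554.2 303.6  50. ]
wearTL [524.2 282.4  20. ]
wearTR [582.6 281.6  20. ]
pad top L [524.5 217.4  49. ]
pad top R [578.8 217.5  49. ]
pivot [577.6 120.3  75. ]
stub top [ 532.7 -195.6   60. ]
[205 205  11  10  73] [209.38356164 210.19178082] grip ctr [462.77325271  74.93019687  95.        ]
```

In the tool's units: 1.3 degrees is 0.0144.

Call:
send_rows --commands '[[[-0.05, 0, 0], [0, 0, 0.0144], 1], [[-0.211, 0, 0.1], [0, 0, 0.0144], 1], [[-0.211, 0, 0.1], [0, 0, 0.0144], 1], [[-0.211, 0, 0.1], [0, 0, 0.0144], 1], [[-0.211, 0, 0.1], [0, 0, 0.0144], 1], [[-0.211, 0, 0.1], [0, 0, 0.0144], 1], [[-0.211, 0, 0.1], [0, 0, 0.0144], 1]]'

```text
time_s: 2.82
eef_pos: [530.8, -58.6, 251.9]
tcp_rot: [0.0, 0.714, 0.7, 0.001]
ft_force: [0.2, 0.5, 1.0]
gripper_width: 85.3
gripper_force: 0.0
```

```bash
python3 - <<'E'
from h import *
s=robot.get_state(); im=robot.get_image('wrist'); pickle.dump((s,im),open('w2.pkl','wb'))
print(s['time_s'],s['eef_pos'],s['tcp_rot'])
cv2.imwrite('pics/w2.png',cv2.resize(cv2.cvtColor(im['frame'],cv2.COLOR_RGB2BGR),(800,600),interpolation=cv2.INTER_CUBIC))
E
```

```text
2.825 [530.7847395  -58.58279736 251.9022316 ] [1.70402390e-04 7.13722572e-01 7.00428237e-01 5.88226560e-04]
```

View pics/w2.png

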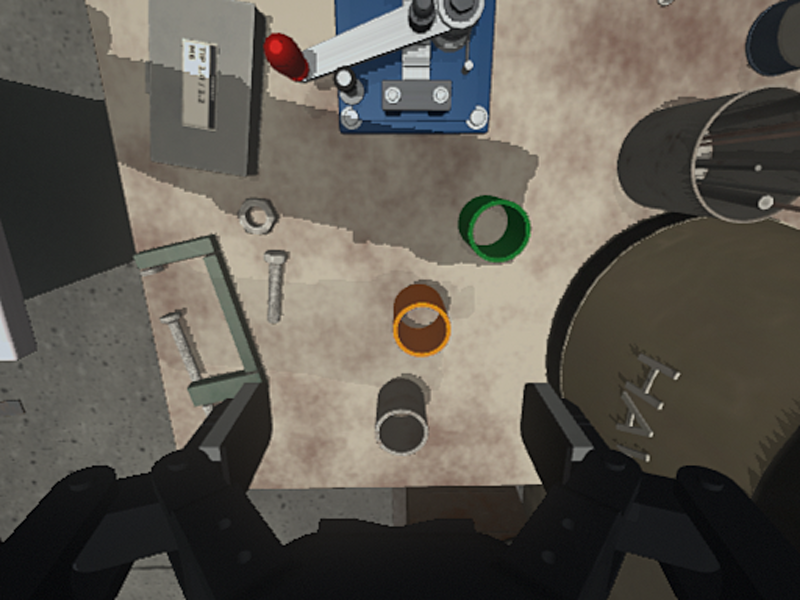

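The steel stub's rim is centred at about (401,431), spanning 376 to 427 horizontally and 410 to 453 vertically. There is free room around it. The plate's front edge runs (338,131) to (489,134).

```bash
python3 - <<'E'
from h import *
s,im=pickle.load(open('w2.pkl','rb'));K=im['mtx'];R,t=wpose(im,s);k=.64
W=lambda p,z:onz(K,R,t,(p[0]*k,p[1]*k),z).round(1)
for n,p,z in [('stub L',(375.5,431),60),('stub R',(428,431),60),('front',(401,453.5),60),('back',(401,409),60),('plateBL',(338,133),12),('plateBR',(490,133),12),('blockmid',(417,100),40)]: print(n,W(p,z))
g=cv2.cvtColor(im['frame'],cv2.COLOR_RGB2HSV)
m=((g[...,1]<45)|(g[...,2]<60)).astype(np.uint8); m[:235]=0;m[300:]=0;m[:,:230]=0;m[:,290:]=0
# right/left silhouette rows, rim at bottom
c,l,st,ce=cv2.connectedComponentsWithStats(m);i=1+np.argmax(st[1:,4]);print(st[i])
q=W;x,y,w,hh=st[i][:4]; b=np.array([x+w/2,y+hh])
print('near edge of rim',onz(K,R,t,b,60))
E
```

```text
stub L [ 510.8 -208.1   60. ]
stub R [ 557.8 -209.1   60. ]
front [ 533.3 -232.4   60. ]
back [ 534.  -186.1   60. ]
plateBL [486.2  44.8  12. ]
plateBR [611.6  42.4  12. ]
blockmid [550.1  64.7  40. ]
[ 230  235   60   65 2589]
near edge of rim [ 537.8495026  -249.16889918   60.        ]
```

Call:
send_rows --commands '[[[-0.055, 0.003, 0.03], [0, 0, 0], 1], [[-0.15, 0.006, 0.1], [0, 0, 0], 1], [[-0.15, 0.006, 0.1], [0, 0, 0], 1], [[-0.15, 0.006, 0.14], [0, 0, 0], 1], [[-0.15, 0.006, 0.19], [0, 0, 0], 1], [[-0.15, 0.006, 0.22], [0, 0, 0], 1], [[-0.15, 0.006, 0.22], [0, 0, 0], 1], [[-0.15, 0.006, 0.22], [0, 0, 0], 1]]'

```text
time_s: 3.88
eef_pos: [534.2, -210.1, 32.6]
tcp_rot: [0.001, 0.714, 0.7, 0.001]
ft_force: [0.9, -0.4, -0.2]
gripper_width: 85.4
gripper_force: 0.0
```

Call:
send_rows --commands '[[[0, 0, 0], [0, 0, 0], 0.3], [[0, 0, 0], [0, 0, 0], 0.3], [[0, 0, 0], [0, 0, 0], 0.3], [[0, 0, 0], [0, 0, 0], 0.3], [[0, 0, 0], [0, 0, 0], 0.3], [[0, 0, 0], [0, 0, 0], 0.3]]' --squeeze 40

```text
time_s: 4.62
eef_pos: [533.9, -210.4, 32.6]
tcp_rot: [0.001, 0.715, 0.7, 0.001]
ft_force: [-1.8, 0.2, 8.1]
gripper_width: 46.7
gripper_force: 40.1
```

```bash
python3 - <<'E'
from h import *
s=robot.get_state();print(s['time_s'],s['eef_pos'],s['tcp_rot'],s['gripper_width'],s['gripper_force'],s['ft_force'])
E
```

```text
4.625 [ 533.88768297 -210.39553242   32.55234535] [0.0008163  0.71453478 0.69959906 0.00074052] 46.726346380581575 40.067035039901384 [-1.79452091  0.19725741  8.13540943]
```

Call:
send_rows --commands '[[[0, 0, -0.04], [0, 0, 0], 0.3], [[0, 0, -0.1], [0, 0, 0], 0.3], [[0.03, 0, -0.15], [0, 0, 0], 0.3], [[0.08, 0.002, -0.15], [0, 0, 0], 0.3], [[0.14, 0.004, -0.15], [0, 0, 0], 0.3], [[0.2, 0.006, -0.15], [0, 0, 0], 0.3], [[0.26, 0.0086, -0.15], [0, 0, 0], 0.3], [[0.32, 0.0086, -0.15], [0, 0, 0], 0.3], [[0.38, 0.0086, -0.15], [0, 0, 0], 0.3], [[0.43, 0.0086, -0.15], [0, 0, 0], 0.3], [[0.465, 0.0086, -0.14], [0, 0, 0], 0.3], [[0.478, 0.0086, -0.12], [0, 0, 0], 0.3], [[0.478, 0.0086, -0.1], [0, 0, 0], 0.3], [[0.478, 0.0086, -0.1], [0, 0, 0], 0.3], [[0.478, 0.0086, -0.1], [0, 0, 0], 0.3]]'

```text
time_s: 6.5
eef_pos: [552.1, 266.3, 131.7]
tcp_rot: [0.0, 0.715, 0.699, 0.0]
ft_force: [-0.6, 0.1, -2.5]
gripper_width: 46.8
gripper_force: 43.3
```

```bash
python3 - <<'E'
from h import *
s=robot.get_state(); im=robot.get_image('wrist'); pickle.dump((s,im),open('w3.pkl','wb'))
print(s['time_s'],s['eef_pos'],s['tcp_rot'],s['gripper_width'])
K=im['mtx'];R,t=wpose(im,s)
th=-.021;o=np.array([551,188.3]);V=lambda x,y,z:np.array([o[0]+x-y*th,o[1]+y+x*th,z])
for n,p in [('TL',(-62,145,12)),('TR',(62,145,12)),('apex',(0,120,50)),('mouthL',(-42,94,50)),('mL',(-26,94,50)),('mR',(26,94,50)),('mouthR',(42,94,50)),('wL',(-30,95,20)),('wR',(30,95,20))]:
    print(n,(proj(K,R,t,V(*p))/.64).round(0))
cv2.imwrite('pics/w3.png',cv2.resize(cv2.cvtColor(im['frame'],cv2.COLOR_RGB2BGR),(800,600),interpolation=cv2.INTER_CUBIC))
E
```

```text
6.5 [552.13274884 266.28878091 131.7438838 ] [2.31854724e-04 7.15139597e-01 6.98981618e-01 1.58586014e-06] 46.76250889631402
TL [289. 183.]
TR [501. 183.]
apex [395. 236.]
mouthL [317. 285.]
mL [347. 285.]
mR [444. 284.]
mouthR [473. 284.]
wL [345. 270.]
wR [445. 270.]
```

View pics/w3.png

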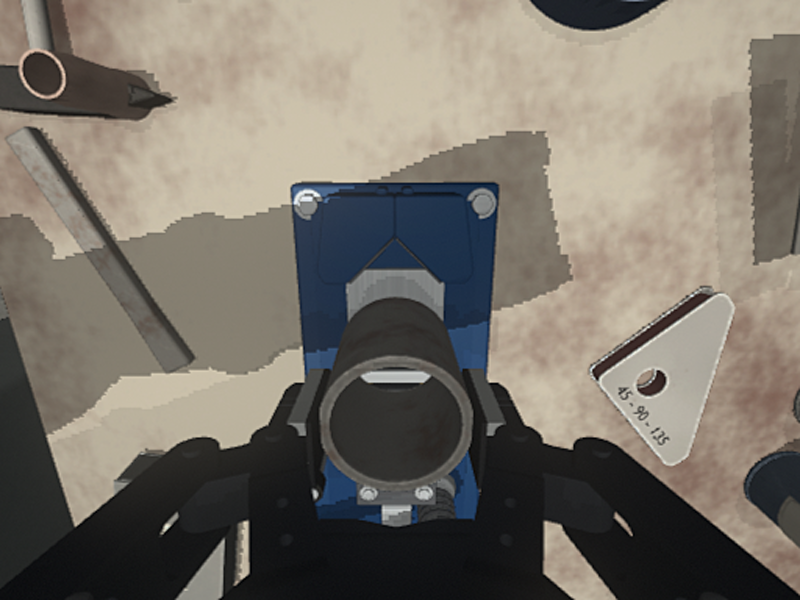

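The V apex is seen at (395,237) and plate corners at (291,183) and (498,183), all within 3 px of the prediction. The held stub's rim spans 321 to 473 by 354 to 490.

```bash
python3 - <<'E'
from h import *
s,im=pickle.load(open('w3.pkl','rb'));K=im['mtx'];R,t=wpose(im,s);k=.64
for p in [(320.5,421),(473.5,421),(396,353.5),(396,490.5)]: print(onz(K,R,t,(p[0]*k,p[1]*k),s['eef_pos'][2]+27.5).round(1))
E
```

```text
[529.9 269.4 159.2]
[576.7 268.3 159.2]
[553.5 291.3 159.2]
[552.4 242.9 159.2]
```

Call:
send_rows --commands '[[[0, 0, 0.03], [0, 0, 0], 0.3], [[0, 0, 0.055], [0, 0, 0], 0.3], [[0, 0, 0.07], [0, 0, 0], 0.3], [[0, 0, 0.076], [0, 0, 0], 0.3], [[0, 0, 0.079], [0, 0, 0], 0.3], [[0, 0, 0.079], [0, 0, 0], 0.3], [[0, 0, 0.079], [0, 0, 0], 0.3]]'

```text
time_s: 7.42
eef_pos: [552.0, 267.6, 52.9]
tcp_rot: [0.0, 0.715, 0.7, 0.0]
ft_force: [-0.1, 0.3, -2.6]
gripper_width: 46.6
gripper_force: 43.3
```

Call:
send_rows --commands '[[[-0.001, 0, 0.001], [0, 0, 0], 0.3], [[-0.001, 0, 0.001], [0, 0, 0], 0.3], [[-0.001, 0, 0.001], [0, 0, 0], 0.3]]'

```text
time_s: 7.8
eef_pos: [552.1, 267.6, 52.6]
tcp_rot: [-0.0, 0.714, 0.7, 0.001]
ft_force: [-2.5, 1.6, 8.1]
gripper_width: 46.8
gripper_force: 44.2
```

Call:
send_rows --commands '[[[0, 0, 0], [0, 0, 0], 0.65], [[0, 0, 0], [0, 0, 0], 0.7], [[0, 0, 0], [0, 0, 0], 0.8], [[0, 0, 0], [0, 0, 0], 0.9], [[0, 0, 0], [0, 0, 0], 0.9], [[0, 0, -0.03], [0, 0, 0], 0.9], [[0, 0, -0.08], [0, 0, 0], 0.9], [[0, 0, -0.14], [0, 0, 0], 0.9], [[-0.04, 0, -0.19], [0, 0, 0], 0.6], [[-0.08, 0, -0.22], [0, 0, 0], 0.3], [[-0.08, 0, -0.22], [0, 0, 0], 0], [[-0.08, 0, -0.22], [0, 0, 0], 0]]'

```text
time_s: 9.3
eef_pos: [549.7, 186.9, 271.1]
tcp_rot: [-0.0, 0.715, 0.7, 0.0]
ft_force: [0.1, -0.1, 0.7]
gripper_width: 3.3
gripper_force: 0.0
```

```bash
cat >> h.py <<'E'
def look(name,pts=True):
    s=robot.get_state(); im=robot.get_image('wrist'); pickle.dump((s,im),open(name+'.pkl','wb'))
    print(s['time_s'],s['eef_pos'],s['tcp_rot'],s['gripper_width'],s['ft_force'])
    cv2.imwrite(f'pics/{name}.png',cv2.resize(cv2.cvtColor(im['frame'],cv2.COLOR_RGB2BGR),(800,600),interpolation=cv2.INTER_CUBIC))
E
python3 -c "
from h import *
look('w4')"
```

```text
9.3 [549.70006306 186.91875737 271.08913948] [-3.67703705e-04  7.14555355e-01  6.99578793e-01  1.51191750e-04] 3.3468009984269758 [ 0.08606136 -0.10043885  0.66980951]
```

View pics/w4.png

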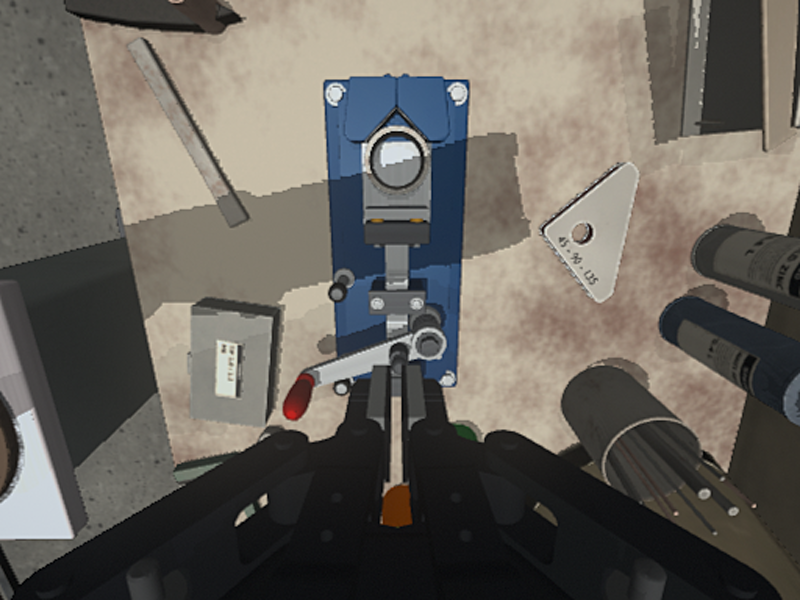

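The stub stands free in the V mouth, with its rim centred at (397,159), and the lever is at home with the grip at about (297,398). Next I'll go behind the grip with the fingers shut.

Call:
send_rows --commands '[[[-0.05, -0.027, 0], [0, 0, 0], 0], [[-0.1, -0.054, 0], [0, 0, 0], 0], [[-0.15, -0.081, 0.02], [0, 0, 0], 0], [[-0.15, -0.081, 0.06], [0, 0, 0], 0], [[-0.15, -0.081, 0.11], [0, 0, 0], 0], [[-0.15, -0.081, 0.16], [0, 0, 0], 0], [[-0.15, -0.081, 0.189], [0, 0, 0], 0], [[-0.15, -0.081, 0.189], [0, 0, 0], 0], [[-0.15, -0.081, 0.189], [0, 0, 0], 0]]'

```text
time_s: 10.48
eef_pos: [466.3, 38.6, 82.8]
tcp_rot: [0.0, 0.714, 0.7, 0.0]
ft_force: [0.6, -0.1, 1.5]
gripper_width: -0.2
gripper_force: 0.0
```

```bash
python3 - <<'E'
from h import *
look('w5')
rr=[]
for n in('w1','w4','w5'):
    s,im=pickle.load(open(n+'.pkl','rb'));K=im['mtx'];R,t=wpose(im,s);h=cv2.cvtColor(im['frame'],cv2.COLOR_RGB2HSV)
    r=(((h[...,0]<6)|(h[...,0]>174))&(h[...,1]>150)&(h[...,2]>50)).astype(np.uint8);r[:,340:]=0
    c,l,st,ce=cv2.connectedComponentsWithStats(r); i=1+np.argmax(st[1:,4]); print(n,st[i],ce[i],[onz(K,R,t,ce[i],z).round(1) for z in(98,110)]);rr.append(ray(K,R,t,ce[i]))
print(tri(rr[:2]),tri(rr))
E
```

```text
10.475 [466.26872483  38.63363954  82.80942047] [1.11849780e-04 7.14327991e-01 6.99811051e-01 4.22603592e-05] -0.21583006490377732 [ 0.59976112 -0.12829532  1.52136742]
w1 [205 203  12  13 108] [210.06481481 209.23148148] [array([464.4,  77.7,  98. ]), array([466.4,  82.2, 110. ])]
w4 [181 249  16  20 179] [187.69832402 260.33519553] [array([462.9,  75. ,  98. ]), array([466.3,  82.1, 110. ])]
w5 [ 230  151   44   57 1855] [251.72021563 180.02371968] [array([467.2,  82.1,  98. ]), array([467.3,  85.2, 110. ])]
(array([466.46127215,  82.41080435, 110.46074479]), [np.float64(0.0004984888273949178), np.float64(0.0004984888273397138)]) (array([467.69038303,  85.93188901, 116.59202182]), [np.float64(1.115151064577277), np.float64(0.4878405503131275), np.float64(1.0532305797409975)])
```

View pics/w5.png

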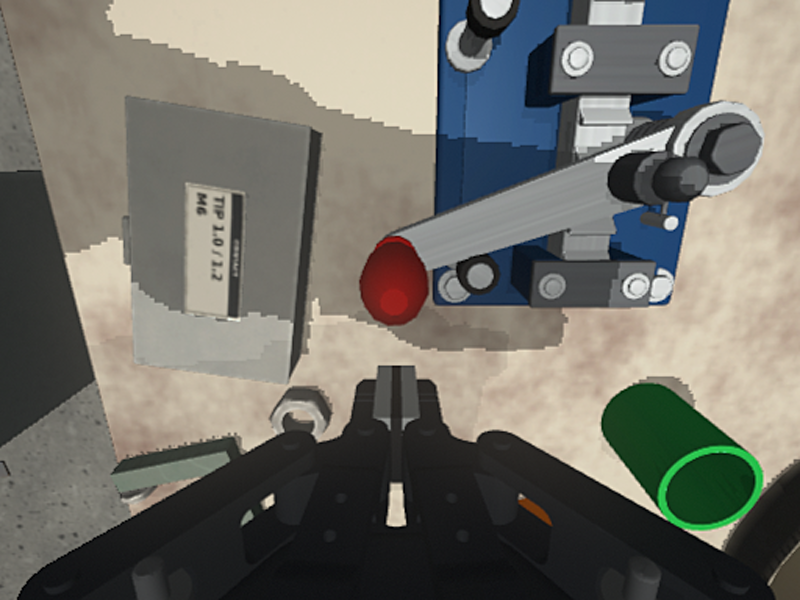

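The grip at (394,285) is directly in front of the shut fingers at (396,390), which matches the predicted position (466.5, 82.5) mm. Next I'll find contact.

Call:
send_rows --commands '[[[0.01, 0, 0], [0, 0, 0], 0], [[0.016, 0, 0], [0, 0, 0], 0], [[0.02, 0, 0], [0, 0, 0], 0], [[0.023, 0, 0], [0, 0, 0], 0], [[0.025, 0, 0], [0, 0, 0], 0]]'

```text
time_s: 11.15
eef_pos: [466.3, 63.3, 82.3]
tcp_rot: [0.0, 0.715, 0.7, -0.0]
ft_force: [0.2, 0.3, -0.2]
gripper_width: -0.1
gripper_force: 0.0
```

Call:
send_rows --commands '[[[0.003, 0, 0], [0, 0, 0], 0], [[0.008, -0.001, 0], [0, 0, 0], 0], [[0.014, -0.003, 0], [0, 0, 0], 0], [[0.02, -0.004, 0], [0, 0, 0], 0], [[0.026, -0.005, 0], [0, 0, 0], 0], [[0.032, -0.006, 0], [0, 0, 0], 0], [[0.038, -0.006, 0], [0, 0, 0], 0], [[0.044, -0.006, 0], [0, 0, 0], 0], [[0.05, -0.005, 0], [0, 0, 0], 0], [[0.055, -0.004, 0], [0, 0, 0], 0], [[0.06, -0.003, 0], [0, 0, 0], 0]]'

```text
time_s: 12.52
eef_pos: [462.0, 121.4, 81.3]
tcp_rot: [-0.001, 0.715, 0.699, -0.003]
ft_force: [-5.0, -7.4, -0.9]
gripper_width: -0.0
gripper_force: 3.6
```

Call:
send_rows --commands '[[[0.004, 0.001, 0], [0, 0, 0], 0], [[0.007, 0.002, 0], [0, 0, 0], 0], [[0.009, 0.002, 0], [0, 0, 0], 0], [[0.011, 0.003, 0], [0, 0, 0], 0]]'

```text
time_s: 13.02
eef_pos: [465.0, 131.9, 81.3]
tcp_rot: [-0.001, 0.715, 0.699, -0.003]
ft_force: [-7.2, -8.1, 0.5]
gripper_width: -0.1
gripper_force: 4.2
```

Call:
send_rows --commands '[[[0.002, 0, 0], [0, 0, 0], 0], [[0.004, 0, 0], [0, 0, 0], 0]]'

```text
time_s: 13.28
eef_pos: [466.0, 135.9, 81.4]
tcp_rot: [-0.0, 0.715, 0.699, -0.002]
ft_force: [-2.5, -7.6, -5.3]
gripper_width: 0.2
gripper_force: 3.6
```

```bash
cat >> h.py <<'E'
def grip(name):
    look(name)
    s,im=pickle.load(open(name+'.pkl','rb'));K=im['mtx'];R,t=wpose(im,s);h=cv2.cvtColor(im['frame'],cv2.COLOR_RGB2HSV)
    r=(((h[...,0]<6)|(h[...,0]>174))&(h[...,1]>150)&(h[...,2]>50)).astype(np.uint8);r[:,340:]=0
    c,l,st,ce=cv2.connectedComponentsWithStats(r); i=1+np.argmax(st[1:,4]);P=onz(K,R,t,ce[i],106)
    d=P[:2]-[551,188.3];y=d[1]+d[0]*.021;x=d[0]-d[1]*.021
    print(st[i],'grip vice',round(x,1),round(y,1),'swing',np.arctan2(y+70,27-x)+.33)
E
python3 -c "
from h import *
grip('g1')"
```

```text
13.275 [466.03614515 135.94490046  81.37170323] [-2.76947286e-04  7.15232263e-01  6.98882914e-01 -2.32496983e-03] 0.1861588586435716 [-2.49910086 -7.62676939 -5.25597228]
[ 234  193   41   70 2196] grip vice -82.6 -32.1 swing 0.6627542997837625
```

Call:
send_rows --commands '[[[0.0015, 0, 0], [0, 0, 0], 0], [[0.0015, 0, 0], [0, 0, 0], 0]]'

```text
time_s: 13.58
eef_pos: [466.5, 137.6, 81.4]
tcp_rot: [-0.0, 0.715, 0.699, -0.002]
ft_force: [-1.6, -7.1, -5.6]
gripper_width: -0.2
gripper_force: 3.5
```

Call:
send_rows --commands '[[[0.0015, 0, 0], [0, 0, 0], 0], [[0.0015, 0, 0], [0, 0, 0], 0]]'

```text
time_s: 13.82
eef_pos: [466.7, 138.3, 81.4]
tcp_rot: [0.0, 0.715, 0.699, -0.002]
ft_force: [-0.7, -10.1, -4.2]
gripper_width: 0.3
gripper_force: 4.9
```

Call:
send_rows --commands '[[[0.001, 0, 0], [0, 0, 0], 0], [[0.001, 0, 0], [0, 0, 0], 0]]'

```text
time_s: 14.08
eef_pos: [466.7, 138.5, 81.4]
tcp_rot: [0.001, 0.716, 0.698, -0.003]
ft_force: [-1.2, -13.0, -3.4]
gripper_width: -0.1
gripper_force: 6.4
```

```bash
python3 -c "
from h import *
grip('g2')"
```

```text
14.075 [466.67201389 138.46649606  81.37625763] [ 5.35053781e-04  7.15677336e-01  6.98426168e-01 -2.55965132e-03] -0.07658150952711351 [ -1.16105997 -13.02150789  -3.35285236]
[ 235  194   41   69 2180] grip vice -81.8 -29.7 swing 0.6850924682746842
```

Call:
send_rows --commands '[[[-0.012, -0.002, 0], [0, 0, 0], 0], [[-0.024, -0.005, 0], [0, 0, 0], 0], [[-0.036, -0.006, 0], [0, 0, 0], 0], [[-0.048, -0.006, 0], [0, 0, 0], 0], [[-0.06, -0.005, 0], [0, 0, 0], 0], [[-0.072, -0.002, 0], [0, 0, 0], 0], [[-0.084, 0, 0], [0, 0, 0], 0], [[-0.09, 0, 0], [0, 0, 0], 0], [[-0.09, 0, 0], [0, 0, 0], 0]]'

```text
time_s: 15.25
eef_pos: [465.9, 52.0, 82.2]
tcp_rot: [-0.0, 0.715, 0.699, -0.0]
ft_force: [-0.5, -0.3, -0.2]
gripper_width: -0.1
gripper_force: 0.0
```

```bash
python3 -c "
from h import *
grip('g3')"
```

```text
15.25 [465.85702123  52.03562146  82.22714644] [-2.65414778e-04  7.14769385e-01  6.99360170e-01 -9.49466145e-05] -0.06006073598194813 [-0.49365122 -0.25378787 -0.21715281]
[ 232  174   43   64 2025] grip vice -81.6 -105.1 swing 0.017088180928950758
```

View pics/g3.png

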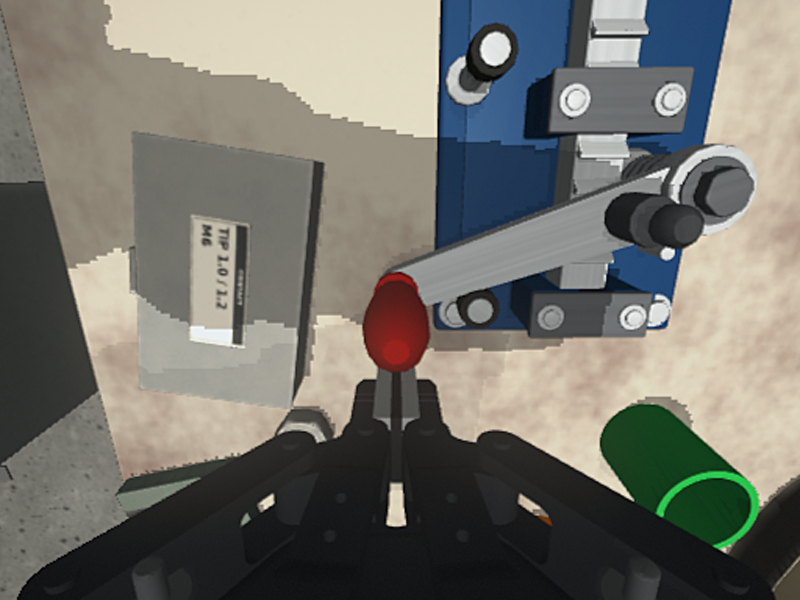

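The lever is back home on its rear post, with the grip at (396,322). Second swing.

Call:
send_rows --commands '[[[0.008, 0, 0], [0, 0, 0], 0], [[0.014, 0, 0], [0, 0, 0], 0], [[0.02, -0.002, 0], [0, 0, 0], 0], [[0.026, -0.003, 0], [0, 0, 0], 0], [[0.033, -0.005, 0], [0, 0, 0], 0], [[0.04, -0.006, 0], [0, 0, 0], 0], [[0.047, -0.006, 0], [0, 0, 0], 0], [[0.053, -0.006, 0], [0, 0, 0], 0], [[0.059, -0.005, 0], [0, 0, 0], 0], [[0.064, -0.004, 0], [0, 0, 0], 0], [[0.068, -0.003, 0], [0, 0, 0], 0]]'

```text
time_s: 16.68
eef_pos: [461.0, 117.8, 81.2]
tcp_rot: [-0.001, 0.715, 0.699, -0.004]
ft_force: [-9.0, -13.3, 3.1]
gripper_width: -0.2
gripper_force: 6.7
```

Call:
send_rows --commands '[[[0.005, 0.001, 0], [0, 0, 0], 0], [[0.009, 0.002, 0], [0, 0, 0], 0], [[0.012, 0.003, 0], [0, 0, 0], 0], [[0.014, 0.003, 0], [0, 0, 0], 0]]'

```text
time_s: 17.18
eef_pos: [462.8, 128.3, 80.8]
tcp_rot: [-0.001, 0.716, 0.698, -0.006]
ft_force: [-13.0, -25.8, 8.1]
gripper_width: -0.4
gripper_force: 12.3
```

It went stiff before the stop (about 0.57 rad). I'll let the lever back and inspect the clamp.

Call:
send_rows --commands '[[[-0.008, -0.001, 0], [0, 0, 0], 0], [[-0.018, -0.003, 0], [0, 0, 0], 0], [[-0.03, -0.004, 0], [0, 0, 0], 0], [[-0.042, -0.004, 0], [0, 0, 0], 0], [[-0.054, -0.003, 0], [0, 0, 0], 0], [[-0.066, -0.001, 0], [0, 0, 0], 0], [[-0.078, 0.001, 0], [0, 0, 0], 0], [[-0.09, 0.001, 0], [0, 0, 0], 0], [[-0.1, 0.001, 0], [0, 0, 0], 0], [[-0.1, 0.001, -0.05], [0, 0, 0], 0], [[-0.1, 0.001, -0.1], [0, 0, 0], 0], [[-0.04, 0.02, -0.15], [0, 0, 0], 0], [[0.02, 0.05, -0.15], [0, 0, 0], 0], [[0.06, 0.08, -0.15], [0, 0, 0], 0], [[0.07, 0.085, -0.15], [0, 0, 0], 0], [[0.07, 0.085, -0.15], [0, 0, 0], 0]]'

```text
time_s: 19.18
eef_pos: [554.1, 202.6, 231.5]
tcp_rot: [0.0, 0.714, 0.7, -0.001]
ft_force: [-0.3, 0.2, 0.2]
gripper_width: 0.4
gripper_force: 0.0
```

```bash
python3 - <<'E'
from h import *
grip('w6')
s,im=pickle.load(open('w6.pkl','rb'));K=im['mtx'];R,t=wpose(im,s)
th=-.021;o=np.array([551,188.3]);V=lambda x,y,z:np.array([o[0]+x-y*th,o[1]+y+x*th,z])
a=proj(K,R,t,V(-55,130,50));b=proj(K,R,t,V(55,15,50));print(a,b)
x0,y0=np.maximum(np.minimum(a,b).astype(int),0);x1,y1=np.maximum(a,b).astype(int)
c=im['frame'][y0:y1,x0:x1];f=min(780/c.shape[1],590/c.shape[0]);print(x0,y0,f)
for n,p in [('apex',(0,120,50)),('seat top ctr',(0,86,80)),('pad63 L',(-27,63,49)),('pad63 R',(27,63,49))]: print(n,((proj(K,R,t,V(*p))-[x0,y0])*f).round())
cv2.imwrite('pics/w6c.png',cv2.resize(cv2.cvtColor(c,cv2.COLOR_RGB2BGR),None,fx=f,fy=f,interpolation=cv2.INTER_CUBIC))
E
```

```text
19.175 [554.12508518 202.60800815 231.54525356] [ 2.62093655e-05  7.14097449e-01  7.00045908e-01 -7.47747183e-04] 0.42347158305717975 [-0.26243747  0.15171269  0.16052193]
[180 264  13  11  59] grip vice -70.2 -80.4 swing 0.22365687777005444
[198.8668607   67.70961454] [296.26721264 172.45742176]
198 67 5.619047619047619
apex [293.  61.]
seat top ctr [292. 248.]
pad63 L [162. 362.]
pad63 R [426. 362.]
```

View pics/w6c.png

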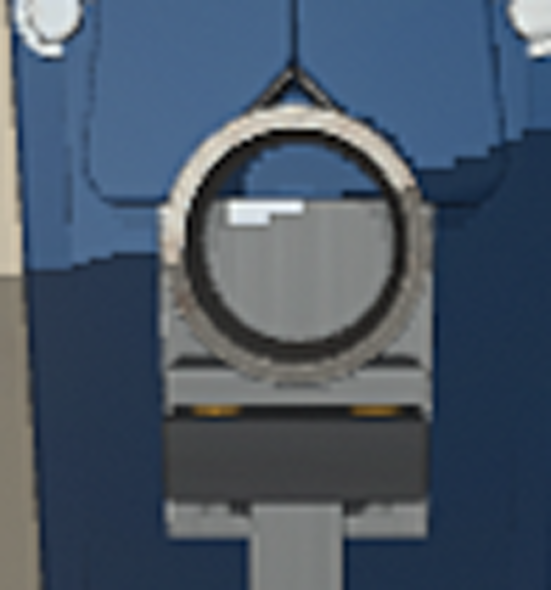

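The stub's rim is centred at (297,243), within 5 px of where a seated stub should be. The pad lies against it at row about 365, against a predicted 362. I'll measure how far the pad has compressed compared with before clamping, and confirm the lever is home.

```bash
python3 - <<'E'
from h import *
th=-.021;o=np.array([551,188.3]);V=lambda x,y,z:np.array([o[0]+x-y*th,o[1]+y+x*th,z])
for n,y0,y1 in [('w4',0,45),('w6',30,68)]:
    s,im=pickle.load(open(n+'.pkl','rb'));K=im['mtx'];R,t=wpose(im,s);g=cv2.cvtColor(im['frame'],cv2.COLOR_RGB2GRAY).astype(np.float32)
    hs=cv2.cvtColor(im['frame'],cv2.COLOR_RGB2HSV)
    ys=np.arange(y1,y0,-1.)
    for xv in (0,-16,16):
        P=np.array([proj(K,R,t,V(xv,y,49)) for y in ys],np.float32)
        v=cv2.remap(g,P[:,:1],P[:,1:],cv2.INTER_LINEAR).ravel()
        print(n,xv,' '.join(f'{int(y)}:{int(a)}' for y,a in zip(ys,v)))
    m=(hs[...,0]>8)&(hs[...,0]<28)&(hs[...,1]>150);a=proj(K,R,t,V(-30,y1,49));b=proj(K,R,t,V(30,y0,49))
    yy,xx=np.where(m);k=(xx>a[0])&(xx<b[0])&(yy>a[1])&(yy<b[1]);print('orange px',k.sum(),np.unique(yy[k]))
for n in('scene','side'):
    im=robot.get_image(n);K,R,t=im['mtx'],im['R'],im['t'];h=cv2.cvtColor(im['frame'],cv2.COLOR_RGB2HSV)
    m=(((h[...,0]<6)|(h[...,0]>174))&(h[...,1]>190)&(h[...,2]>90)).astype(np.uint8)
    c,l,st,ce=cv2.connectedComponentsWithStats(m); i=1+np.argmax(st[1:,4]); print(n,st[i],ce[i])
E
```

```text
w4 0 45:103 44:62 43:54 42:88 41:140 40:134 39:129 38:127 37:127 36:129 35:131 34:120 33:87 32:23 31:36 30:50 29:63 28:70 27:70 26:69 25:68 24:67 23:66 22:65 21:65 20:64 19:64 18:65 17:65 16:65 15:66 14:61 13:71 12:96 11:137 10:132 9:129 8:128 7:128 6:128 5:127 4:127 3:127 2:128 1:127
w4 -16 45:125 44:72 43:52 42:89 41:139 40:134 39:129 38:127 37:126 36:129 35:130 34:120 33:109 32:116 31:78 30:60 29:59 28:70 27:70 26:69 25:68 24:67 23:67 22:66 21:65 20:64 19:65 18:66 17:66 16:66 15:67 14:63 13:69 12:88 11:119 10:87 9:60 8:44 7:48 6:48 5:48 4:49 3:49 2:48 1:48
w4 16 45:104 44:63 43:54 42:88 41:139 40:136 39:131 38:129 37:129 36:129 35:128 34:124 33:119 32:114 31:78 30:59 29:58 28:68 27:68 26:67 25:67 24:66 23:65 22:65 21:64 20:64 19:64 18:64 17:65 16:65 15:64 14:66 13:81 12:102 11:122 10:87 9:58 8:42 7:47 6:47 5:47 4:47 3:47 2:47 1:47
orange px 29 [140 141]
w6 0 68:112 67:45 66:44 65:44 64:58 63:93 62:116 61:108 60:104 59:88 58:114 57:130 56:130 55:81 54:34 53:32 52:47 51:67 50:69 49:68 48:68 47:68 46:66 45:65 44:64 43:63 42:63 41:63 40:63 39:64 38:65 37:65 36:58 35:75 34:110 33:132 32:128 31:127
w6 -16 68:113 67:113 66:117 65:101 64:61 63:58 62:102 61:137 60:129 59:125 58:124 57:128 56:129 55:115 54:99 53:80 52:39 51:67 50:70 49:68 48:68 47:67 46:67 45:66 44:65 43:64 42:64 41:63 40:64 39:65 38:65 37:64 36:62 35:74 34:106 33:127 32:125 31:126
w6 16 68:118 67:109 66:108 65:89 64:55 63:63 62:110 61:138 60:131 59:127 58:127 57:130 56:129 55:105 54:87 53:74 52:37 51:64 50:69 49:67 48:66 47:65 46:65 45:65 44:64 43:65 42:63 41:63 40:63 39:64 38:65 37:65 36:59 35:71 34:102 33:124 32:125 31:129
orange px 16 [139 140]
scene [212 190   5  15  51] [213.92156863 196.47058824]
side [212 197   6  13  59] [214.6779661 202.3559322]
```

The pad is compressed by about 1.7 mm, roughly 10 N of clamping. The grip centroids match the start pictures, so the lever is home, and the arm is clear of everything. Handing in.

```bash
python3 -c "
from cell import robot
print(robot.sign_off())"
```

```text
the job is handed in; nothing more can be done
None
```

I stood the steel stub on the wear plate and clamped it in the V with two lever swings. The second went stiff before the stop, reading about 26 N at the wrist against the 14 to 20 N you gave, and I backed off at once. The pad stays compressed about 1.7 mm (roughly 10 N), the lever is home, nothing else on the bench was touched, and the job is handed in at about 19 s.

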